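# Level the base tier of a shoe rack

### The arm

A 7-joint arm with a two-finger parallel gripper is mounted at the origin on the work surface. World frame = base frame: x ahead of the robot, y to its left, z up, the work surface at z = 0. Lengths are in mm, angles in rad, forces in N, time in s.
With the tool pointing down it reaches from about 400 to 875 mm from the base axis. Payload 6.5 kg.
Tool frame: the origin (TCP) lies at the very end of the fingers, on their centre line; the grasp point (between the pads) lies 19 mm behind it (bot.pinch_z is the distance from the TCP to the grasp point, in mm); z points along the fingers, y is the line along which they close (so a half turn about z gives the same grasp; the last joint's range is limited). The gripper opens to 88 mm and grips with 3 to 60 N. Pads are 18 mm wide; open, the fingers measure 123 mm over their backs; the gripper's body (75 mm by 187 mm) begins 45 mm behind the grasp point.
Start: joints at [1.177, 0.536, -0.004, 1.538, 0.003, 1.067, -0.071], TCP at [209.27, -615.383, 238.716] pointing down, gripper open.
Joint ranges: [-2.7, 2.7], [-0.37, 2.16], [-1.27, 1.26], [0.24, 2.4], [-1.31, 4.45], [0.19, 1.91], [-2.76, 2.76]. Speed limits (rad/s): [2.39, 2.39, 3.14, 3.14, 3.14, 3.14, 3.14].

### API

Orientations are given as a rotation vector (axis times angle).
In Python, from rig import bot, kin, eyes, hand_in gives the robot as it stands. Calls block until the motion is done:
- bot.movep(position, orientation): joint-space move of the TCP to a pose.
- bot.movel(position, max_speed=150, orientation=None): straight line of the TCP; orientation=None keeps the orientation; max_speed is the mean speed in mm/s.
- bot.movej(angles): joint-space move.
- bot.command_gripper(opening): finger opening in mm; the grip force is fixed at half the most; returns when the fingers have stopped.
- bot.pause(seconds).
- kin.ik(position, orientation): joint angles nearest the present ones, or None.
- eyes.grab_frame(name): name is "scene" or "side" or "wrist"; returns the picture (384x512x3 uint8, red, green, blue); there is no depth.
- eyes.camera_params(name): a dict with "mtx" (3x3 intrinsics, pixels), "cam_to_world" (4x4, takes a point from camera to world coordinates); the wrist camera has in their place "T_tool_cam" (4x4, takes a point from camera to tool coordinates, whose origin is the TCP and whose axes are the flange's). Camera axes: x right, y down, z forward; pixel columns grow to the right and rows downward; lengths in mm; the calibration is good to about 2 mm. The wrist camera is an equidistant fisheye: a pixel r from the principal point sees the ray r / f radians off the axis. A picture is of the moment at which its call begins: read the wrist's pose just before it. camera_params takes no time and is no camera call.
A pose or a line that the arm cannot do raises bot.IKError and nothing moves.
- hand_in(): hands the job in; it is judged then, once.
Readings, each from a call of its own:
- bot.get_time_s(): time.
- bot.get_q(): joint angles.
- bot.get_joint_vel(): joint speeds.
- bot.get_tau(): joint torques, N m.
- bot.get_position(): TCP position.
- bot.get_tool_rot(): TCP orientation.
- bot.get_contact_force(): force on the tool from outside, world axes, zero at the start.
- bot.get_moment(): the same for the moment, N m.
- bot.get_opening(): finger opening in mm.
- bot.get_grip_force(): force on a finger pad.
Only numpy, scipy, OpenCV 4.12 (cv2) and the standard library are available. Lean on these libraries where they do the work, as an engineer would, in place of code of your own. Each camera call takes 0.05 s, during which the arm holds its last target. There are 200 camera calls.

### The job

The base tier of the shoe rack slopes down to the end that stands on the turnable foot. Set the spirit level flat on the shelf, lying along the shelf's length, and let go of it; then turn the foot by its wing grip until the bubble comes to rest centred between the two black rings. Then push down on top of the spirit level with the fingers, with a steady push of about 10 N, and finish while still holding it pressed to the shelf with the bubble centred; leave the brush, the pot and the shoe horn where they are.

Things in the scene. Friction and masses are not known exactly. Their poses are not given: they have to be found in the camera images.
- shelf: Base tier of a steel shoe rack: sheet deck 220 mm (x) by 440 mm (y), 8 mm thick, its top 90 mm above the tiles when level. It pivots on the two legs at its +y end; near the -y end it stands on one turnable foot. Origin on the tiles between the two legs, y away from the foot, z up. It moves only as the foot is turned; pushing does not change its slope. The foot end starts 6 to 13 mm low.
- deck (a point): Middle of the deck's top face, axes as shelf. The foot's axis is 170 mm from here along -y, on the centre line. A grey stub 18 mm high, 16 mm thick stands in each corner (95 mm in x, 190 mm in y from here).
- foot_base (a point): Where the foot's axis meets the deck's top. Turning the foot clockwise seen from above raises this end by 5.8 mm (0.016 rad of slope) per rad, the grip rising with it; anticlockwise lowers it. It turns stiffly (about 0.2 N m) and stays where left. Level is 1.0 to 2.3 rad clockwise from the start; its stop is 1.2 rad beyond level.
- foot_grip (a point): On the foot's axis, 26 mm above the deck, at mid height of the foot's black wing grip: an upright plate 52 mm long (this frame's x), 14 mm thick (y), 28 mm high (from 15 mm below to 13 mm above this point), on a round flange 46 mm across whose top is 11 mm above the deck. The frame turns with the grip.
- level: Aluminium spirit level, a bar 180 mm long (x), 24 mm wide (y), 38 mm high, 0.25 kg, lying on its flat base on the tiles at the start. Origin at the centre of the base, z up. Its clear vial lies along x in the top, centred 46 mm along +x; from -90 to +8 mm along x it is a plain solid block to hold and press on.
- level_mid (a point): Centre of the spirit level's base (same as the origin of level).
- level_press (a point): On top of the level's solid block, 25 mm along -x from its middle, 38 mm above its base: a good place to press that leaves the vial visible.
- bubble (a joint): Offset (m) of the white bubble from the vial's middle, positive along the level's +x. It goes to the higher end: 6 mm per 0.01 rad of slope along the level, at most 28 mm, and takes 2 s to come to rest. It is 16 mm long; two thin black rings on the vial are 12 mm either side of the middle. Within 4 mm of the middle it is centred.
- brush: Red plastic boot brush with black bristles, 150 by 45 by 54 mm, lying on the tiles: leave it alone. Origin at the centre of its underside.
- pot: Small green ceramic pot, about 76 mm across and 65 mm high, standing on the tiles: leave it alone. Origin at the centre of its underside.
- horn: Stainless steel shoe horn, 180 by 40 by 8 mm, lying on the tiles beyond the rack: leave it alone. Origin at the centre of its underside.
There are look-alikes about, which are no part of the job. Several things look just like the level: the one meant starts farthest from the robot's base.

How it is judged (in metres and radians):
On the way, in this order (a step that is already met when the one before it is completed fails the run):
1. the spirit level lies flat on the deck along the shelf, let go of (x of level_mid in the frame of deck between -0.095 and 0.095 m and y of level_mid in the frame of deck between -0.11 and 0.15 m and z of level_mid in the frame of deck between -0.004 and 0.004 m and angle between the z axis of level and the z axis of shelf, either way round below 0.02 rad and angle between the x axis of level and the y axis of shelf, either way round below 0.25 rad and contact force between level and shelf above 0.8 N and contact force between the fingers and level below 0.2 N and linear speed of level below 0.02 m/s), for 0.3 s.
2. the foot is turned until the shelf is level and the bubble rests centred, the spirit level still on the shelf (x of level_mid in the frame of deck between -0.095 and 0.095 m and y of level_mid in the frame of deck between -0.11 and 0.15 m and z of level_mid in the frame of deck between -0.004 and 0.004 m and angle between the z axis of level and the z axis of shelf, either way round below 0.02 rad and angle between the x axis of level and the y axis of shelf, either way round below 0.25 rad and value of joint bubble between -0.004 and 0.004 m and angle between shelf's own z axis and vertical below 0.0075 rad and velocity of joint bubble between -0.004 and 0.004 m/s), for 0.3 s.
At the end, for the whole second after the job is handed in: For the last second the fingers push the level with 3.5 to 30 N (5 to 35 N on the shelf), not touching the shelf; the level lies flat, within 0.25 rad of the shelf's length, 60 mm clear of the foot, 15 mm inside the edges; bubble within 4 mm of centre, shelf within 0.0075 rad of level (x of level_mid in the frame of deck between -0.095 and 0.095 m and y of level_mid in the frame of deck between -0.11 and 0.15 m and z of level_mid in the frame of deck between -0.004 and 0.004 m and angle between the z axis of level and the z axis of shelf, either way round below 0.02 rad and angle between the x axis of level and the y axis of shelf, either way round below 0.25 rad and value of joint bubble between -0.004 and 0.004 m and angle between shelf's own z axis and vertical below 0.0075 rad and contact force between the fingers and level between 3.5 and 30 N and contact force between level and shelf between 5 and 35 N and contact force between the fingers and shelf below 0.2 N and linear speed of level below 0.01 m/s); the arm keeps its last pose, push and grip.
It fails at once if the boot brush is moved more than 25 mm (distance of brush from where it was at the start of the episode above 0.025 m).
It fails at once if the pot is moved more than 25 mm (distance of pot from where it was at the start of the episode above 0.025 m).
It fails at once if the shoe horn is moved more than 25 mm (distance of horn from where it was at the start of the episode above 0.025 m).
It also fails if it takes over 70 s, if anything falls off the work surface, if the arm or the gripper's body presses on something with over 40 N, if the wrist force passes 120 N, or if a joint passes its speed limit or range.

## Working session

There is one attempt and no reset: what is moved stays moved. The work goes in short steps, each a Python script; the robot and the scene stay as the last script left them, time stands still between calls to the robot, and variables do not carry over. Pictures are saved under pics/ and viewed, at most 10 in all, crops included, and the job is handed in when it is done.

```bash
ls; mkdir -p pics; python3 - <<'E'
from rig import bot,kin,eyes
import cv2,numpy as np
a=eyes.grab_frame("scene");b=eyes.grab_frame("side")
np.set_printoptions(precision=4,suppress=True)
cv2.imwrite("pics/a.png",cv2.resize(a[:,:,::-1],(800,600),interpolation=cv2.INTER_CUBIC))
cv2.imwrite("pics/b.png",cv2.resize(b[:,:,::-1],(800,600),interpolation=cv2.INTER_CUBIC))
cv2.imwrite("pics/a0.png",a[:,:,::-1]);cv2.imwrite("pics/b0.png",b[:,:,::-1])
for n in("scene","side","wrist"):print(n,eyes.camera_params(n))
print(bot.get_tool_rot(),bot.get_time_s())
E
```

```text
pics
scene {'mtx': array([[367.0125,   0.    , 256.1673],
       [  0.    , 367.0125, 197.8132],
       [  0.    ,   0.    ,   1.    ]]), 'cam_to_world': array([[  -0.6377,    0.5383,   -0.5509, 1138.2069],
       [   0.7702,    0.4583,   -0.4436,  557.8877],
       [   0.0137,   -0.7072,   -0.7069,  878.3774],
       [   0.    ,    0.    ,    0.    ,    1.    ]])}
side {'mtx': array([[468.9627,   0.    , 257.9206],
       [  0.    , 468.9627, 184.6254],
       [  0.    ,   0.    ,   1.    ]]), 'cam_to_world': array([[  -0.997 ,   -0.0392,    0.0666,  446.837 ],
       [  -0.0773,    0.539 ,   -0.8388, 1039.6894],
       [  -0.003 ,   -0.8414,   -0.5404,  723.3772],
       [   0.    ,    0.    ,    0.    ,    1.    ]])}
wrist {'mtx': array([[297.3186,   0.    , 258.7843],
       [  0.    , 297.3186, 191.1428],
       [  0.    ,   0.    ,   1.    ]]), 'T_tool_cam': array([[  -0.0003,   -0.9655,   -0.2605,   66.5392],
       [   1.    ,   -0.0002,   -0.0007,    0.9952],
       [   0.0007,   -0.2605,    0.9655, -145.9488],
       [   0.    ,    0.    ,    0.    ,    1.    ]])}
[-3.0981 -0.5125  0.0005] 0.1
```

View pics/a.png

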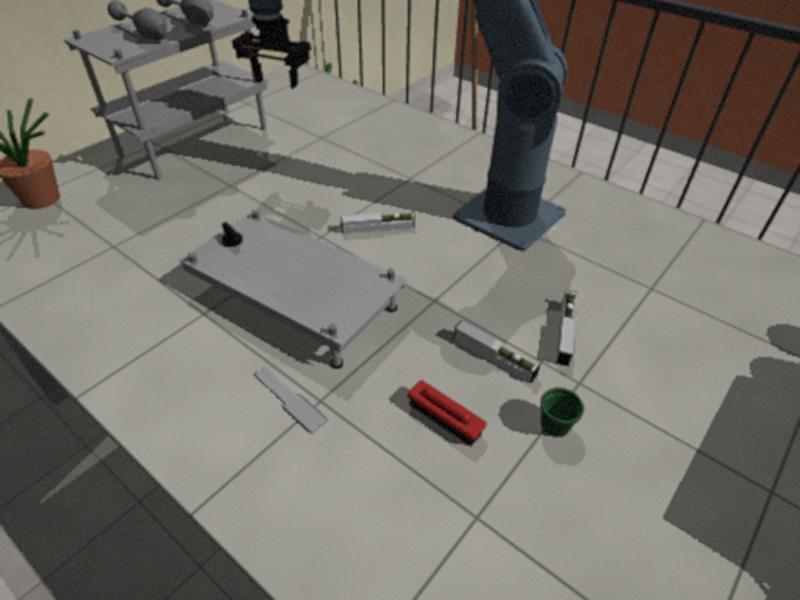

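View pics/b.png

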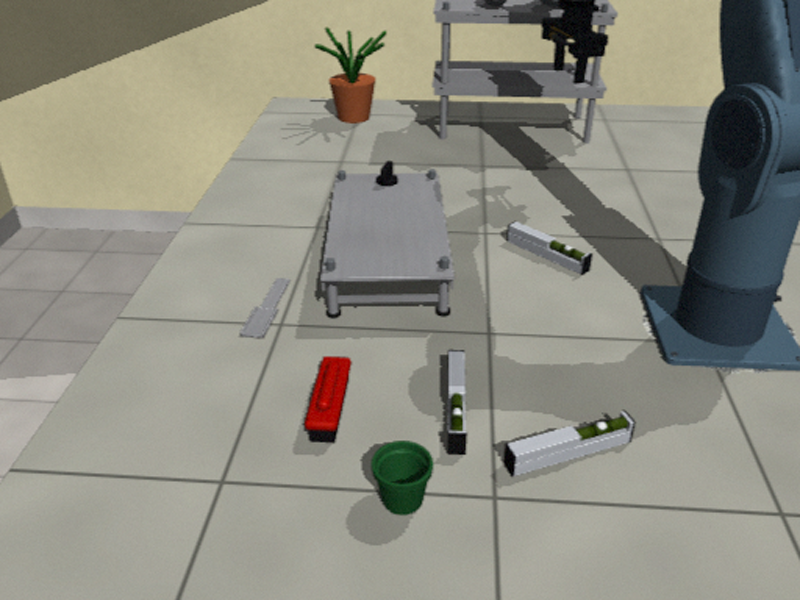

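Left to right, scene picture: three levels A (378,222), B (497,350) and C (568,327). In the side picture they are A (549,248), B (457,400) and C (568,443). Brush, pot and horn are all distinct. The foot grip is at (231,233) in scene and (387,172) in side. I'll triangulate next.

```bash
cat > h.py <<'E'
import numpy as np,cv2
from rig import bot,kin,eyes
from scipy.spatial.transform import Rotation as R
np.set_printoptions(precision=3,suppress=True)
def ray(n,u,v,s=1.5625):
    p=eyes.camera_params(n);K=p["mtx"];T=p["cam_to_world"]
    u=(u+.5)/s-.5;v=(v+.5)/s-.5
    return T[:3,3],T[:3,:3]@np.array([(u-K[0,2])/K[0,0],(v-K[1,2])/K[1,1],1])
def tri(rs):
    A=0;b=0
    for o,d in rs:
        d=d/np.linalg.norm(d);P=np.eye(3)-np.outer(d,d);A=A+P;b=b+P@o
    x=np.linalg.solve(A,b)
    return x,max(np.linalg.norm(np.cross(x-o,d/np.linalg.norm(d))) for o,d in rs)
def onz(r,z):
    o,d=r;return o+d*(z-o[2])/d[2]
def wray(u,v,T,s=1.0):
    "T: 4x4 TCP pose at the picture"
    p=eyes.camera_params("wrist");K=p["mtx"]
    u=(u+.5)/s-.5;v=(v+.5)/s-.5
    x=(u-K[0,2])/K[0,0];y=(v-K[1,2])/K[1,1];r=np.hypot(x,y)+1e-12
    d=np.array([x/r*np.sin(r),y/r*np.sin(r),np.cos(r)]);C=T@p["T_tool_cam"]
    return C[:3,3],C[:3,:3]@d
def tcp():
    T=np.eye(4);T[:3,:3]=R.from_rotvec(bot.get_tool_rot()).as_matrix();T[:3,3]=bot.get_position();return T
def down(a):
    "tool down, finger-closing line (tool y) at world angle a"
    y=np.array([np.cos(a),np.sin(a),0]);z=np.array([0,0,-1.]);return R.from_matrix(np.c_[np.cross(y,z),y,z]).as_rotvec()
E
python3 - <<'E'
from h import *
P={"A":((378,222),(549,248)),"B":((497,350),(457,400)),"C":((568,327),(568,443)),
"stub+x-y":((192,258),(341,175)),"stub-x-y":((255,215),(432,175)),"stub-x+y":((390,273),(444,262)),"stub+x+y":((333,328),(331,263)),
"grip":((231,233),(387,172)),"griptop":((227,224),(389,163)),
"Bend1top":((459,325),(457,351)),"Bend2top":((537,368),(457,431)),"pot":((561,400),(402,455)),"brush":((447,408),(329,390)),"horn":((290,400),(266,308))}
for k,(a,b) in P.items():
    x,e=tri([ray("scene",*a),ray("side",*b)]);print(k,x,e,np.hypot(*x[:2]))
E
```

```text
A [ 261.881 -225.899   15.013] 0.9136155443932594 345.8501226838818
B [433.746 237.996  20.85 ] 0.07429936769129174 494.7500559898571
C [285.557 315.449  21.992] 0.87216129480377 425.50036987768834
stub+x-y [ 690.563 -373.459   90.158] 1.4120929882037083 785.0785599174826
stub-x-y [ 499.614 -396.946   85.922] 1.1962945026224459 638.1070854399665
stub-x+y [462.667 -15.735  98.96 ] 0.7002305180568533 462.9341455864705
stub+x+y [650.01    4.695 100.787] 1.0289049989857775 650.0270166155741
grip [ 592.014 -363.014  104.488] 1.4867881139127832 694.4492668473488
griptop [ 588.569 -376.369  119.558] 0.8255765972706689 698.6177350541299
Bend1top [437.048 146.227  36.17 ] 2.2772491306855187 460.8618845072756
Bend2top [434.881 324.847  39.615] 3.078650749440265 542.8138822822243
pot [500.221 403.307  72.658] 0.9040113329057156 642.5559754926151
brush [617.47  248.754  35.596] 1.3967076405630001 665.6931347250855
horn [771.174   2.092   2.182] 1.490572570046636 771.1763538449621
```

Farthest from the base is B, at about (434,238) and 495 mm away, against 346 mm for A and 426 mm for C. Its top measures about 38 mm high, which fits. Next is a close wrist check of B and then of the foot.

```bash
python3 - <<'E'
from h import *
for a in (0,np.pi):
    for p,da in (([434,228,200],0),([434,228,20],0),([575,-180,110],.1),([593,-364,105],0.1)):
        print(a,p,kin.ik(p,down(a+da)))
def look(p,a,n):
    bot.movep(p,down(a));bot.pause(.2);T=tcp();f=eyes.grab_frame("wrist")
    np.save(f"pics/{n}.npy",T);cv2.imwrite(f"pics/{n}.png",cv2.resize(f[:,:,::-1],(800,600),interpolation=cv2.INTER_CUBIC));print(T[:3])
look([434,215,190],0,"w1")
print(bot.get_time_s())
E
```

```text
0 [434, 228, 200] [ 0.28   0.567 -1.112  1.945  0.604  1.013 -1.111]
0 [434, 228, 20] [-0.138  0.713 -0.551  2.044  0.685  0.572 -1.175]
0 [575, -180, 110] [ 0.552  0.663 -0.45   1.738  0.373  0.826  0.029]
0 [593, -364, 105] [ 0.688  0.785 -0.32   1.476  0.281  0.926  0.386]
3.141592653589793 [434, 228, 200] [ 0.254  0.544 -1.069  1.946  0.571  0.995  2.058]
3.141592653589793 [434, 228, 20] [ 0.229  0.985 -1.084  2.025  1.155  0.937  1.633]
3.141592653589793 [575, -180, 110] [ 0.051  0.629  0.245  1.771 -0.207  0.767 -2.641]
3.141592653589793 [593, -364, 105] [ 0.285  0.782  0.317  1.506 -0.285  0.899 -2.348]
[[  0.001   1.     -0.    434.216]
 [  1.     -0.001  -0.    214.699]
 [ -0.     -0.     -1.    189.97 ]]
3.375
```

View pics/w1.png

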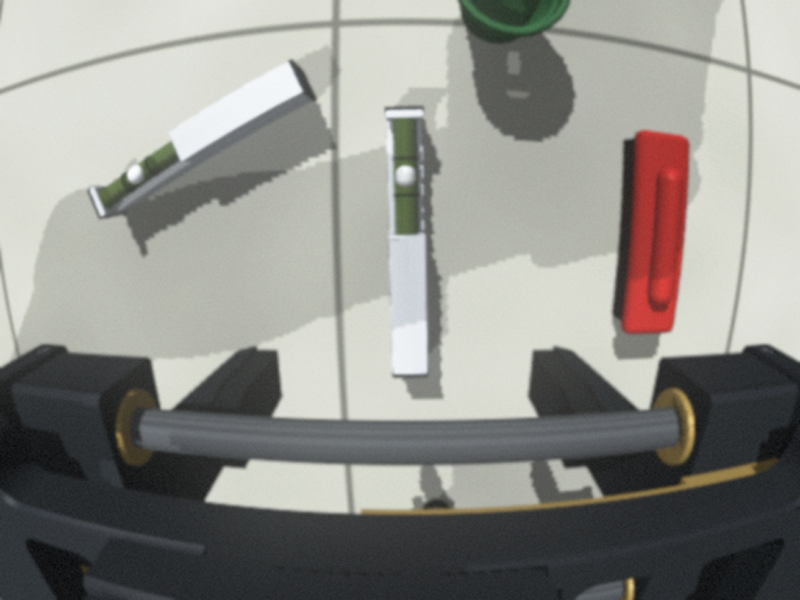

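Level B fills the middle of the frame. Its plain end has corners (394,374) and (428,374), its vial end (386,108) and (424,108), the block/vial boundary is at (407,235) and the vial points +y. The brush and pot are well clear.

```bash
python3 - <<'E'
from h import *
T=np.load("pics/w1.npy")
e1,e2,m=[onz(wray(*p,T,1.5625),38) for p in((411,374),(405,112),(407,235))]
print(e1,e2,np.linalg.norm(e1-e2),m)
a=onz(wray(394,374,T,1.5625),38);b=onz(wray(428,374,T,1.5625),38);print("width",b-a)
x,e=tri([wray(411,374,T,1.5625),ray("side",457,352)]);print("tri end top",x,e)
E
```

```text
[438.629 145.805  38.   ] [434.592 322.253  38.   ] 176.49342938395284 [435.799 242.907  38.   ]
width [23.832 -0.052  0.   ]
tri end top [437.227 144.846  35.723] 1.433722257929693
```

```bash
python3 - <<'E'
from h import *
bot.movep([436.8,220,60],down(.023));bot.movel([436.8,220,8],80)
bot.command_gripper(10);print(bot.get_opening(),bot.get_grip_force())
bot.movel([436.8,220,190],200);print(bot.get_opening(),bot.get_contact_force(),bot.get_time_s())
bot.movep([575,-185,190],down(.102));bot.movel([575,-185,106],120)
bot.pause(.2);f0=bot.get_contact_force();print(f0)
z=106
while z>85:
    z-=1;bot.movel([575,-185,z],30);df=bot.get_contact_force()-f0
    if df[2]>2.0:break
print(z,df,bot.get_position(),bot.get_time_s())
f=eyes.grab_frame("side");cv2.imwrite("pics/s2.png",cv2.resize(f[60:260,180:320,::-1],(560,800)[0:2] if 0 else (420,600),interpolation=cv2.INTER_CUBIC))
E
```

```text
24.217296731131924 29.99973108060658
23.694037834684973 [ 0.143 -0.577 -2.353] 6.8
[ 0.301 -0.34  -2.534]
95 [-0.142 -1.298  4.145] [ 575.257 -185.161   95.292] 12.175
```

View pics/s2.png

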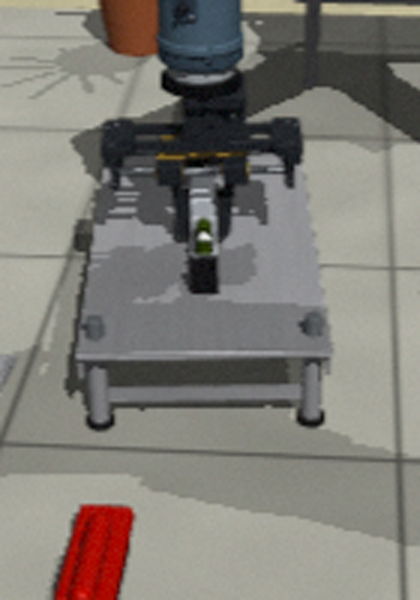

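The level sits on the deck's centre line with its vial end toward the camera, at about (203,240). I'll release it and look at the foot.

```bash
python3 - <<'E'
from h import *
bot.command_gripper(60);p=bot.get_position();bot.movel([p[0],p[1],p[2]+60],120);bot.command_gripper(88)
bot.movep([597,-420,240],down(.102));bot.pause(.2);T=tcp();f=eyes.grab_frame("wrist");np.save("pics/w3.npy",T)
cv2.imwrite("pics/w3.png",cv2.resize(f[:,:,::-1],(800,600),interpolation=cv2.INTER_CUBIC));print(T[:3],bot.get_q(),bot.get_time_s())
E
```

```text
[[  -0.105    0.995   -0.001  597.415]
 [   0.995    0.105    0.001 -418.049]
 [   0.001   -0.001   -1.     239.709]] [ 1.071  0.89  -1.014  1.248  0.737  1.38   0.214] 15.375
```

View pics/w3.png

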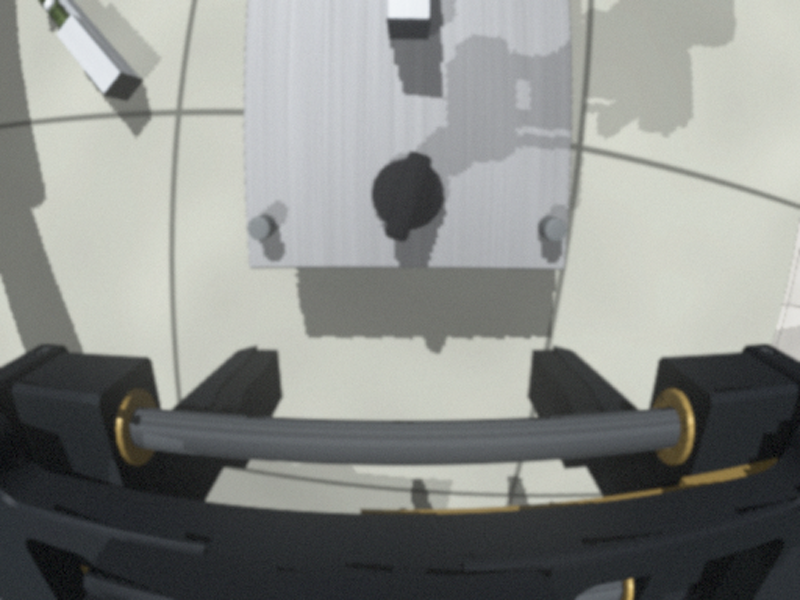

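The foot is a dark disc at about (407,195) with a plate running roughly (397,238) to (418,155). The stubs are at (262,228) and (552,228), and the near end of the level is at (408,30). I'll enlarge the foot with the shadows lifted.

```bash
python3 - <<'E'
import cv2,numpy as np
f=cv2.imread("pics/w3.png")[135:255,350:470].astype(float)
f=np.clip(255*(f/90)**.6,0,255).astype('uint8')
cv2.imwrite("pics/w3c.png",cv2.resize(f,(600,600),interpolation=cv2.INTER_CUBIC))
E
```

```text
(no output)
```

View pics/w3c.png

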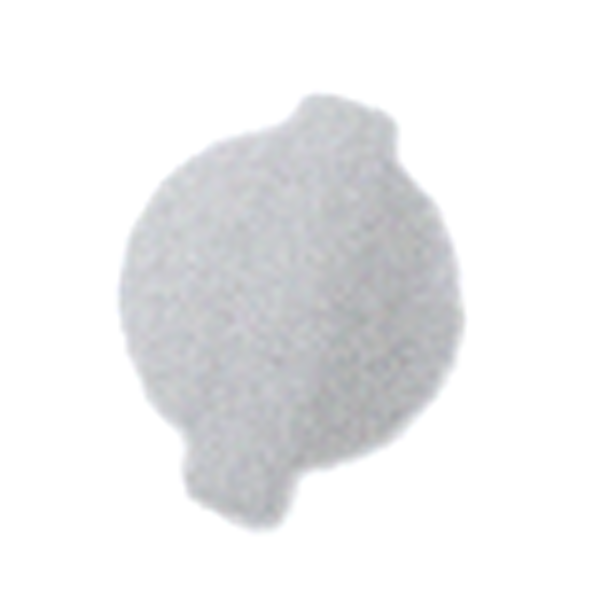

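```bash
python3 - <<'E'
from h import *
T=np.load("pics/w3.npy")
g=lambda u,v,z:onz(wray(350+u/5,135+v/5,T,1.5625),z)
a,b=g(232,508,119),g(350,110,119);d=b-a
print(a,b,np.linalg.norm(d),"ang",np.arctan2(d[1],d[0]),"mid",(a+b)/2)
print("flange",g(122,298,93),g(460,300,93),"c",g(291,298,93))
s1,s2=[onz(wray(*p,T,1.5625),101) for p in((262,228),(552,228))];print("stubs",s1,s2,np.linalg.norm(s1-s2))
m=(s1+s2)/2;print("foot from stubs",m+20*np.array([-.102,.995,0]))
x,e=tri([wray(350+232/5,135+508/5,T,1.5625),wray(407,195,T,1.5625)]);
E
```

```text
[ 589.341 -387.437  119.   ] [ 597.923 -340.369  119.   ] 47.84450817310299 ang 1.3904370746510184 mid [ 593.632 -363.903  119.   ]
flange [ 572.754 -365.628   93.   ] [ 614.883 -361.41    93.   ] c [ 593.808 -363.509   93.   ]
stubs [ 503.656 -391.952  101.   ] [ 686.564 -372.627  101.   ] 183.92546207107796
foot from stubs [ 593.07 -362.39  101.  ]
```

The foot axis is at about (593.5,-363.5), and the plate, flange and stubs all agree on that. The plate's line is at 1.39 rad. Next I'll read the bubble from close above, which gives the turn needed.

```bash
cat >> h.py <<'E'
def lookv(n):
    bot.movep([575,-180,195],down(.102));bot.pause(.3);T=tcp();f=eyes.grab_frame("wrist");np.save(f"pics/{n}.npy",T)
    cv2.imwrite(f"pics/{n}_f.png",f[:,:,::-1]);c=f[40:240,185:335,::-1]
    cv2.imwrite(f"pics/{n}.png",cv2.resize(c,None,fx=3,fy=3,interpolation=cv2.INTER_CUBIC));print(T[:3],bot.get_time_s())
E
python3 - <<'E'
from h import *
lookv("v1")
q=[]
for a in np.arange(0,2.5,.4):print(a,kin.ik([593.5,-363.5,95+5.8*a],down(np.pi-.18-a)))
E
```

```text
[[  -0.1      0.995    0.     575.207]
 [   0.995    0.1      0.    -180.905]
 [   0.       0.      -1.     195.003]] 16.6917
0.0 [-0.039  0.979  0.9    1.531 -0.844  1.055 -2.241]
0.4 [ 1.141  1.157 -1.243  1.447  1.105  1.325  2.384]
0.8 [ 1.138  1.146 -1.232  1.446  1.092  1.319  1.989]
1.2000000000000002 [ 1.132  1.129 -1.211  1.446  1.069  1.305  1.598]
1.6 [ 1.119  1.1   -1.171  1.446  1.03   1.279  1.213]
2.0 [ 1.099  1.061 -1.112  1.446  0.974  1.242  0.838]
2.4000000000000004 [ 1.074  1.02  -1.045  1.447  0.911  1.203  0.467]
```

View pics/v1.png

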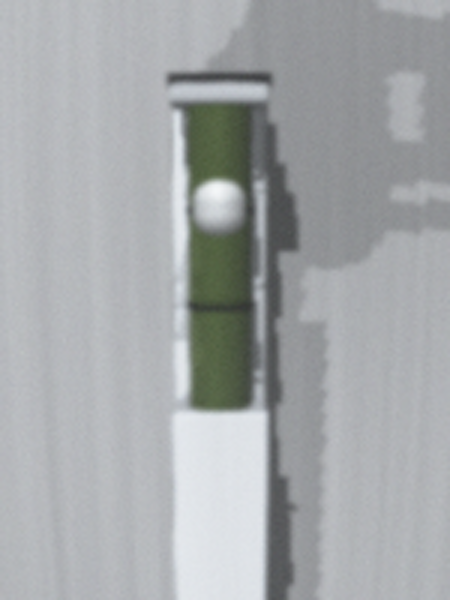

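The bubble is at row 207 and the lower ring at row 307. The upper ring is hidden at about row 207, so the mid row is about 257 at about 4.17 px/mm. That makes the offset about +12 mm, the slope about 0.020 rad and the turn about 1.25 rad clockwise. Now the turn.

```bash
python3 - <<'E'
from h import *
X,Y,a0=593.5,-363.5,-.18
bot.movep([X,Y,160],down(a0));bot.command_gripper(42)
bot.movel([X,Y,108],120);bot.pause(.2);f0=bot.get_contact_force()
z=108
while z>95:
    z-=1;bot.movel([X,Y,z],40)
    if (bot.get_contact_force()-f0)[2]>3:z+=2;bot.movel([X,Y,z],40);break
print("z",z,bot.get_contact_force()-f0)
bot.command_gripper(5);print(bot.get_opening(),bot.get_grip_force(),bot.get_contact_force()-f0,bot.get_moment(),bot.get_time_s())
if 11<bot.get_opening()<18:
    for k in range(1,6):
        t=.27*k
        bot.movep([X,Y,z+5.8*t],down(a0-t))
        print(t,bot.get_contact_force()-f0,bot.get_moment(),bot.get_opening(),bot.get_time_s())
    bot.pause(.3);print(tcp()[:3],bot.get_q())
E
```

```text
z 95 [ 1.304  0.144 -0.311]
13.50851248960835 29.982192737516016 [-2.009  0.698  2.526] [ 0.113  0.463 -0.054] 22.8417
0.27 [-3.779  2.727  4.551] [ 0.494  1.182 -0.06 ] 13.59264789850604 23.1833
0.54 [-5.071  3.406  4.676] [ 0.695  1.529 -0.08 ] 13.76236276959016 23.525
0.81 [-6.852  5.501  7.061] [ 0.97   1.728 -0.044] 13.73238516542456 23.8667
1.08 [-6.838  6.501  7.36 ] [ 1.207  1.924 -0.105] 13.74117078555034 24.2083
1.35 [-7.761  7.616  8.724] [ 1.549  2.04  -0.03 ] 13.897720976095242 24.55
[[   0.999    0.047   -0.005  592.092]
 [   0.047   -0.999    0.004 -360.379]
 [  -0.004   -0.004   -1.     102.633]] [ 0.875  0.858 -0.639  1.465  0.559  1.011 -1.425]
```

```bash
python3 - <<'E'
from h import *
bot.command_gripper(45);p=bot.get_position();bot.movel([p[0],p[1],p[2]+70],120)
lookv("v2")
E
```

```text
[[  -0.101    0.995   -0.     575.002]
 [   0.995    0.101   -0.    -180.467]
 [  -0.      -0.      -1.     194.878]] 27.6417
```

View pics/v2.png

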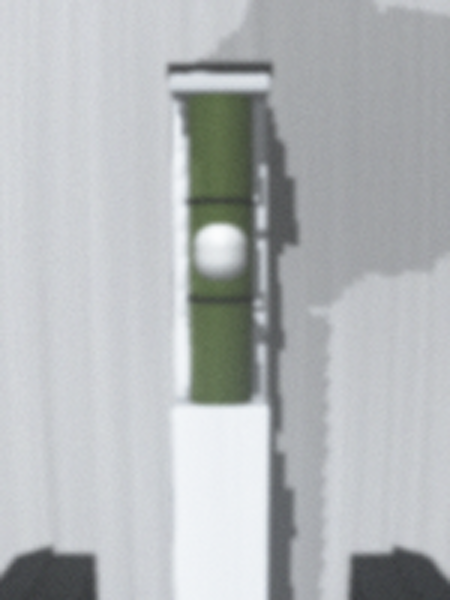

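The rings are at rows 201 and 299 (mid 250) and the bubble spans rows 223–279 (centre 251), so it is centred. Now the press.

```bash
python3 - <<'E'
from h import *
P=[576.2,-195.]
bot.command_gripper(0)
bot.movel([*P,160],120,down(.102));bot.movel([*P,136],80);bot.pause(.5);f0=bot.get_contact_force()
z=136
while z>120:
    z-=.5;bot.movel([*P,z],20);bot.pause(.15);d=(bot.get_contact_force()-f0)[2]
    if d>9:break
for _ in range(3):
    bot.pause(.5);d=bot.get_contact_force()-f0;print(z,d,bot.get_position(),bot.get_time_s())
    if d[2]<8:z-=.4;bot.movel([*P,z],20)
    elif d[2]>14:z+=.4;bot.movel([*P,z],20)
f=eyes.grab_frame("wrist")[40:300,160:360,::-1];s=eyes.grab_frame("side")[60:190,190:320,::-1]
cv2.imwrite("pics/p.png",np.hstack([cv2.resize(f,(400,520)),cv2.resize(s,(400,520)[0:1]+(520,))]))
E
```

```text
127.5 [-3.607  0.227  9.698] [ 576.407 -194.968  128.692] 37.125
127.5 [-3.462  1.17  10.224] [ 576.407 -194.989  128.689] 37.625
127.5 [-3.743  0.164 10.619] [ 576.396 -195.005  128.682] 38.125
```

View pics/p.png

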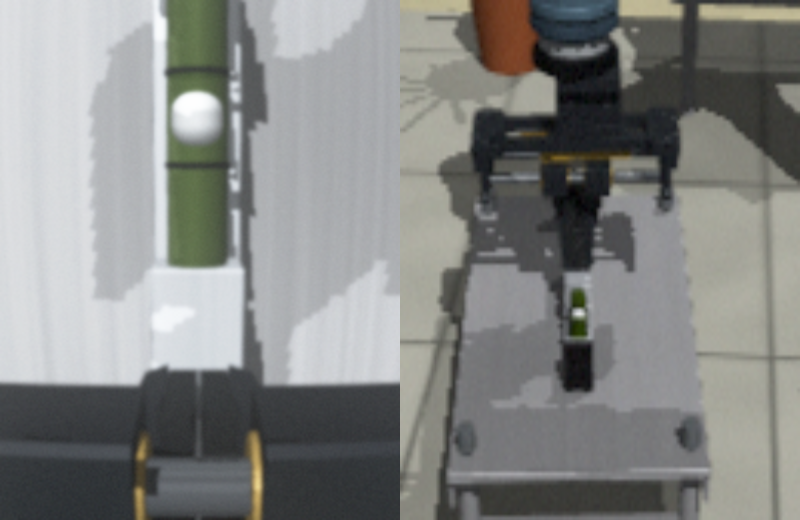

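The fingers press steadily at about 10 N on the solid block. The bubble is centred at row 118 between the rings at 71 and 164, and the level is lying flat. Handing in.

```bash
python3 -c "
from rig import hand_in
print(hand_in())"
```

```text
the job is handed in; nothing more can be done
None
```

The job is handed in: the spirit level lies along the shelf with its bubble centred after I turned the foot about 1.34 rad clockwise, and the fingers were pressing it down with about 10 N; the brush, pot and shoe horn were not touched, and no verdict came back.

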